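# Return the cream face insert to its pile

### The arm

A 7-joint arm with a two-finger parallel gripper is mounted at the origin on the work surface. World frame = base frame: x ahead of the robot, y to its left, z up, the work surface at z = 0. Lengths are in m, angles in rad, forces in N, time in s.
With the tool pointing down it reaches from about 0.375 to 0.925 m from the base axis. Payload 3.1 kg.
Tool frame: the origin (TCP) lies midway between the tips of the shut fingers; the grasp point (between the pads) lies 19 mm behind it; z points along the fingers, y is the line along which they close (so a half turn about z gives the same grasp; the last joint's range is limited). The gripper opens to 85 mm and grips with 20 to 120 N. Pads are 22 mm wide; open, the fingers measure 114 mm over their backs; the gripper's body (76 mm by 85 mm) begins 54 mm behind the grasp point. The pads swing forward as they close: fully open they stand 13 mm farther back than shut.
Start: joints at [1.02, 0.383, 0.044, 1.598, -0.018, 1.161, -0.05], TCP at [0.284, -0.584, 0.231] pointing down, gripper open.
Joint ranges: [-2.61, 2.61], [-0.41, 2.15], [-1.48, 1.57], [0, 2.5], [-1.57, 4.71], [0.05, 1.97], [-2.85, 2.85]. Speed limits (rad/s): [2.79, 2.79, 3.14, 3.14, 3.14, 3.14, 3.14].

### API

Orientations are given as a 3x3 rotation matrix whose columns are the frame's x, y, z axes.
In Python, from plant import state, capture, get_calibration, sign_off, regions_of gives the robot as it stands. The module is installed in compiled form; this text tells all that it offers.
- The arm moves only by the tool step_arm, never from a script. Its argument "plan" is one flat list of numbers, 6 for each row, row after row: the shift along the world's x, y, z normalised to -1 to 1, where 1 is 0.4 m, then the turn, a rotation vector about the world's x, y, z normalised to -1 to 1, where 1 is 120 degrees. In form: [dx, dy, dz, wx, wy, wz, dx, dy, dz, wx, wy, wz, ...]. A call has exactly 5 rows; each row shifts and turns the commanded pose from where the row before left it; what a row does not reach is not made up. A row lasts 1/10 s, in which the tool goes at most 50 mm and 8.59 degrees, less where a joint would pass 70% of its speed; a pose out of reach is approached as far as the arm can. A call with a number of a shift or a turn outside -1 to 1 is refused whole. A call with a gripper value outside its range is refused whole. "jaw" is the opening, from -1 (shut) to 1 (fully open), set as the call begins (left out, the last holds). The fingers move at their own pace and stop on an object; the grip force is fixed at half the most. Time passes only in rows, so rows that do not move let the fingers close, or fill a call up. It gives the time, the measured TCP pose, the force, the opening and the grip force at its end, in the units of the state.
- state(): the state, without advancing time (a new reading comes with each control period).
- capture(name): name is "scene" or "top" or "wrist"; returns the picture (400x640x3 uint8, red, green, blue); there is no depth.
- get_calibration(name): a dict with "fx", "fy", "cx", "cy" (pixels), "cam_to_world" (4x4, takes a point from camera to world coordinates). Camera axes: x right, y down, z forward; pixel columns grow to the right and rows downward; lengths in m; the calibration is good to about 2 mm. A picture is of the moment at which its call begins: read the wrist's pose just before it. get_calibration takes no time and is no camera call; for the wrist camera it gives the pose at the moment of the call.
- sign_off(): hands the job in; it is judged then, once.
Trained networks look in the newest picture that a camera, given by its name, has taken for a name from the list of things; names that differ only in an ending like _2 or _b are one class to them, and where a whole thing is asked for, a point or a joint stands for the part that bears it (a point fixed in the world has none). Each returns a list of dicts, best first, with "score" (0 to 1); they miss things now and then, are a little off and sometimes report something else, mostly with a low value. They report only what shows in the picture. A call takes as long as a camera call. They do not tell look-alikes from the thing itself.
- regions_of(query, camera): "pixels" (400x640 bool, what is visible of it) and "box" ([left, top, right, bottom] in pixels, round what is visible of it).
The state is a dict: "time_s": time; "joints": joint angles; "qd": joint speeds; "tau": joint torques, N m; "position": TCP position; "orientation": TCP orientation; "force": force on the tool from outside, world axes, zero at the start; "moment": the same for the moment, N m; "grip_width": finger opening in m; "gripper_force": force on a finger pad.
Only numpy, scipy, OpenCV 4.12 (cv2) and the standard library are available. Lean on these libraries where they do the work, as an engineer would, in place of code of your own. Each camera call takes 0.05 s, during which the arm holds its last target. There are 200 camera calls.

### The job

Pick up the loose cream resin face insert from the tiles and put it on top of the pile of cream inserts, flat and centred on the pile. Nobody has counted the pile, so lower the insert gently until you feel it touch, without pressing hard, and only then let go; do not drop it. Leave the loose black insert and the maple mallet head where they are.

Things in the scene. Friction and masses are not known exactly. Their poses are not given: they have to be found in the camera images.
- cream_insert: The loose cream (pale yellow) resin face insert: a flat disc 50 mm in diameter, 18 mm thick, about 45 g, lying flat on the tiles (height 0). Origin at the centre of its underside, z up. Nothing else stands within 70 mm of its centre: it can be taken across its diameter from above, in any direction.
- cream_tray: Fixed dark wood dish, 96 mm across, 12 mm high, origin at its underside's centre on the tiles. From its middle rises the upright pile of cream inserts (50 mm, flat top, centred), part of the dish, on a stiff spring (gives 0.5 mm per N, 12 mm at most). Pile height unknown: top 30 to 110 mm above the tiles. A like dish with a black pile stands 200 mm or more away; all else is over 80 mm off.
- black_insert: A loose black rubber face insert lying on the tiles, same size (50 mm diameter, 18 mm thick). Origin at the centre of its underside. Not to be moved.
- maple_head: A loose barrel-shaped maple mallet head standing on its end on the tiles, 62 mm in diameter at the middle and 92 mm high. Origin at the centre of its underside. Not to be moved.
There are look-alikes about, which are no part of the job. What is shaped like the cream_insert but blue or green is not meant.

How it is judged:
By the outcome, as a careful person would: the job done as asked, in the order asked, and still so for the second after the job is handed in, with the robot touching nothing.
It also fails if it takes over 43 s, if anything falls off the work surface, if the arm or the gripper's body presses on something with over 40 N, if the wrist force passes 120 N, or if a joint passes its speed limit or range.

## Working session

There is one attempt and no reset: what is moved stays moved. The work goes in short steps, Python scripts to look and compute and a tool call to move; the robot and the scene stay as the last step left them, time stands still between calls to the robot, and variables do not carry over. Pictures are saved under pics/ and viewed, at most 10 in all, crops included, and the job is handed in when it is done.

Besides the shell and the picture viewer there is one more tool, called after "Emit:" by a JSON object that holds its "fn" and its "kwargs", one argument or row to a line. step_arm: Moves the arm, as the interface text tells. Scaled input: -1 to 1 covers 0.4 m each way for a shift and 120 degrees each way for a turn. Its arguments: {"type":"object","properties":{"plan":{"type":"array","items":{"type":"number"}},"jaw":{"type":"number"}},"required":["plan"]}

```bash
mkdir -p pics
cat > h.py <<'E'
import numpy as np, cv2
from plant import *
def ray(cam,u,v,z):
    c=get_calibration(cam);T=np.array(c["cam_to_world"])
    d=T[:3,:3]@np.array([(u-c["cx"])/c["fx"],(v-c["cy"])/c["fy"],1]);o=T[:3,3]
    return o+d*(z-o[2])/d[2]
def save(cam,n):
    im=capture(cam);cv2.imwrite("pics/"+n,cv2.cvtColor(im,cv2.COLOR_RGB2BGR));return im
E
python3 - <<'E'
from h import *
np.set_printoptions(precision=4,suppress=True)
a=save("scene","s1.png");b=save("top","t1.png")
cv2.imwrite("pics/both.png",cv2.cvtColor(cv2.resize(np.vstack([a,b]),(480,600)),cv2.COLOR_RGB2BGR))
for c in("scene","top"):
    k=get_calibration(c);print(c,k["fx"],np.array(k["cam_to_world"])[:3,3])
    for q in("cream_insert","cream_tray","black_insert","maple_head"):
        for r in regions_of(q,c):
            ys,xs=np.nonzero(r["pixels"]);im=a if c=="scene" else b
            print(c,q,round(r["score"],2),np.round(r["box"]),xs.mean(),ys.mean(),im[r["pixels"]].mean(0),ray(c,xs.mean(),ys.mean(),.018))
s=state();print(s["time_s"],s["position"],s["orientation"],s["force"],s["grip_width"])
E
```

```text
scene 376.40789140725406 [ 0.9241 -0.0268  0.6532]
scene cream_insert 0.83 [212. 144. 237. 167.] 225.04909560723513 153.343669250646 [34.7907 51.1137 89.7829] [ 0.3929 -0.2406  0.018 ]
scene cream_insert 0.64 [198. 178. 223. 205.] 211.1788617886179 189.71341463414635 [135.0569 111.9614  67.4797] [ 0.4903 -0.2532  0.018 ]
scene cream_insert 0.6 [238. 177. 268. 202.] 253.62729124236253 191.45213849287168 [39.8595 80.1976 40.6049] [ 0.4919 -0.1658  0.018 ]
scene cream_insert 0.47 [303. 177. 329. 200.] 317.6595744680851 188.7148936170213 [32.0043 29.9809 25.3426] [ 0.4809 -0.0352  0.018 ]
scene cream_tray 0.87 [416. 238. 466. 284.] 440.6472081218274 260.01878172588835 [82.0396 64.1335 39.7203] [0.6328 0.1941 0.018 ]
scene black_insert 0.67 [303. 179. 329. 199.] 317.6963906581741 188.58386411889597 [32.0488 30.0191 25.3779] [ 0.4806 -0.0351  0.018 ]
scene maple_head 0.92 [405. 166. 446. 215.] 427.6336996336996 187.1934065934066 [93.8432 71.2784 46.6125] [0.4699 0.1919 0.018 ]
top 381.667801393549 [ 0.3625 -0.0392  0.9574]
top cream_insert 0.86 [390. 244. 412. 268.] 400.31073446327684 255.
[... 329 characters left out ...]
52  0.018 ]
top cream_insert 0.6 [396. 208. 416. 226.] 404.43809523809523 215.0063492063492 [198.2603 162.8254  84.9079] [ 0.4825 -0.2536  0.018 ]
top cream_tray 0.75 [210. 146. 240. 176.] 224.4522661523626 161.2314368370299 [106.6953  79.54    42.3279] [0.6244 0.1969 0.018 ]
top black_insert 0.61 [306. 208. 327. 230.] 315.79750778816197 219.58255451713396 [24.5265 23.5358 23.1838] [ 0.4732 -0.0335  0.018 ]
top maple_head 0.85 [211. 198. 244. 223.] 225.55305466237942 210.95498392282957 [135.8473  98.0707  56.8392] [0.497  0.1905 0.018 ]
0.5 [ 0.2844 -0.5845  0.2312] [[ 0.8992  0.4375 -0.    ]
 [ 0.4375 -0.8992  0.0001]
 [ 0.     -0.0001 -1.    ]] [ 0.6629  0.4285 -0.2561] 0.08539654593217635
```

View pics/t1.png

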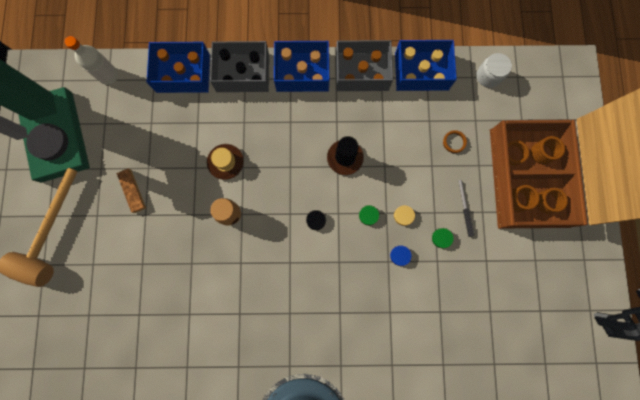

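View pics/s1.png

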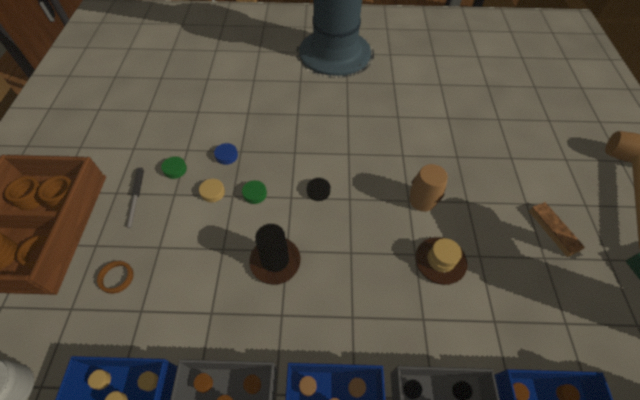

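The top view shows the loose cream disc at (404,215). Things that could be taken for it are the green discs (369,215) and (442,238), the blue disc (400,256), the black disc (316,220), and the cream discs in the crates (425,65) and on the pile (223,158). I choose (404,215), about (0.484, -0.2535), and will check it in a wrist crop.

Emit:
{"fn": "step_arm", "kwargs": {
  "plan": [0.058,0.096,0,0,0,0.04,0.058,0.096,0,0,0,0.04,0.058,0.096,0,0,0,0.04,0.058,0.096,0,0,0,0.04,0.058,0.096,0,0,0,0.04],
  "jaw": 1
}}

```text
time_s: 1.0
position: [0.4011, -0.391, 0.2316]
orientation: [[0.641, 0.768, 0.001], [0.768, -0.641, -0.001], [-0.0, 0.001, -1.0]]
force: [1.4, -0.6, -0.3]
grip_width: 0.0853
gripper_force: 0.0
```

Emit:
{"fn": "step_arm", "kwargs": {
  "plan": [0.05,0.09,-0.03,0,0,0,0.05,0.09,-0.03,0,0,0,0.05,0.09,-0.03,0,0,0,0.04,0.06,0,0,0,0,0,0,0,0,0,0]
}}

```text
time_s: 1.5
position: [0.4796, -0.2543, 0.1952]
orientation: [[0.636, 0.772, 0.002], [0.772, -0.636, 0.003], [0.003, -0.001, -1.0]]
force: [0.4, 0.1, 0.4]
grip_width: 0.0854
gripper_force: 0.0
```

Run:
```python
from h import *
np.set_printoptions(precision=4,suppress=True)
s=state();print(s["time_s"],s["position"],s["orientation"])
w=save("wrist","w1.png");k=get_calibration("wrist");print(np.array(k["cam_to_world"])[:3])
for r in regions_of("cream_insert","wrist"):
    ys,xs=np.nonzero(r["pixels"]);print(round(r["score"],2),np.round(r["box"]),xs.mean(),ys.mean(),w[r["pixels"]].mean(0),ray("wrist",xs.mean(),ys.mean(),.018))
# pile: cream colour blobs in saved pictures, triangulated
def P(c):
    k=get_calibration(c);K=np.array([[k["fx"],0,k["cx"]],[0,k["fy"],k["cy"]],[0,0,1]])
    return K@np.linalg.inv(np.array(k["cam_to_world"]))[:3]
for n,(x0,y0,x1,y1) in {"t1.png":(195,135,255,185),"s1.png":(405,225,475,290)}.items():
    c=cv2.imread("pics/"+n)[y0:y1,x0:x1];cv2.imwrite("pics/c_"+n,cv2.resize(c,None,fx=5,fy=5,interpolation=cv2.INTER_CUBIC))
a=cv2.imread("pics/c_t1.png");b=cv2.imread("pics/c_s1.png");h=330
b=cv2.resize(b,(350,325));m=np.zeros((325,650,3),np.uint8);m[:250,:300]=a;m[:,300:]=b
cv2.imwrite("pics/pile.png",m)
```

```text
1.5 [ 0.4796 -0.2543  0.1952] [[ 0.6358  0.7718  0.0016]
 [ 0.7718 -0.6358  0.0029]
 [ 0.0033 -0.0006 -1.    ]]
[[ 0.769  -0.6099 -0.1914  0.5257]
 [-0.6392 -0.7337 -0.2303 -0.1991]
 [ 0.      0.2995 -0.9541  0.3375]]
0.91 [217. 199. 269. 248.] 241.84866767219708 224.33484162895928 [ 35.3469  61.2127 116.268 ] [ 0.3838 -0.2453  0.018 ]
0.81 [237.  70. 292. 129.] 264.9551552318896 98.35109237255654 [45.987  99.4419 55.3595] [ 0.4827 -0.1723  0.018 ]
0.76 [302. 148. 352. 201.] 325.7879890809827 173.50181983621474 [162.758  137.6774  91.8817] [ 0.4804 -0.2592  0.018 ]
0.63 [313. 247. 364. 299.] 339.38449367088606 272.3470464135021 [45.5448 98.5928 54.1677] [ 0.4242 -0.3487  0.018 ]
```

View pics/pile.png

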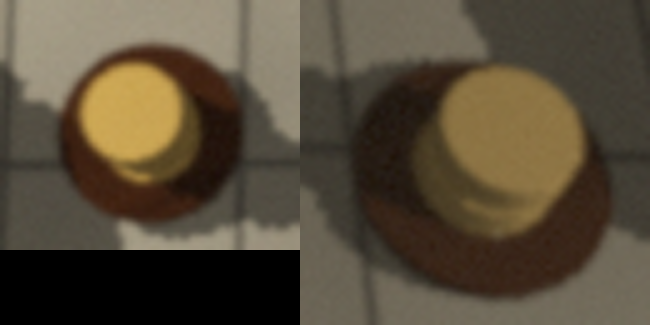

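View pics/w1.png

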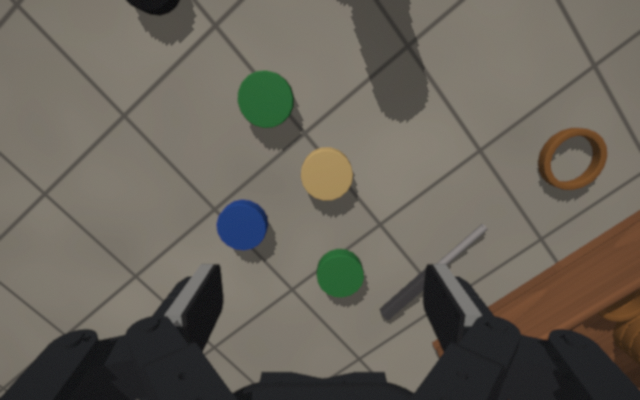

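The wrist view confirms it: the cream disc lies at (326,173), between the green discs at (265,98) and (339,272) and the blue one at (242,224). The crop shows the pile's top face at about (221.2,157.4) in the top view and (447.4,251.6) in the scene view.

Emit:
{"fn": "step_arm", "kwargs": {
  "plan": [0.004,-0.002,-0.11,0,0,0,0.004,-0.001,-0.11,0,0,0,0,0,-0.11,0,0,0,0,0,-0.1,0,0,0,0,0,-0.02,0,0,0]
}}

```text
time_s: 2.1
position: [0.4741, -0.2622, 0.0107]
orientation: [[0.646, 0.763, -0.01], [0.763, -0.646, 0.003], [-0.004, -0.009, -1.0]]
force: [-1.1, 0.5, 0.5]
grip_width: 0.0854
gripper_force: 0.0
```

Run:
```python
from h import *
np.set_printoptions(precision=4,suppress=True)
def P(c):
    k=get_calibration(c);K=np.array([[k["fx"],0,k["cx"]],[0,k["fy"],k["cy"]],[0,0,1]])
    return K@np.linalg.inv(np.array(k["cam_to_world"]))[:3]
X=cv2.triangulatePoints(P("top"),P("scene"),np.array([[221.2],[157.4]]),np.array([[447.4],[251.6]]))
X=(X[:3]/X[3]).ravel();print("pile top",X,ray("top",221.2,157.4,X[2]),ray("scene",447.4,251.6,X[2]))
print("dish",ray("top",225,161.4,.012),ray("scene",441.4,261,.012))
k=get_calibration("top");d=k["fx"];print("top face dia px 20.6 -> dist",.05*d/20.6)
```

```text
pile top [0.6274 0.1995 0.0427] [0.6273 0.199  0.0427] [0.6274 0.2    0.0427]
dish [0.6256 0.197  0.012 ] [0.6319 0.1972 0.012 ]
top face dia px 20.6 -> dist 0.9263781587222062
```

Emit:
{"fn": "step_arm", "kwargs": {
  "plan": [0.022,0.016,0,-0.001,-0.005,0,0,0,-0.013,0,0,0,0,0,-0.013,0,0,0,0,0,0,0,0,0,0,0,0,0,0,0]
}}

```text
time_s: 2.6
position: [0.489, -0.2558, 0.0059]
orientation: [[0.644, 0.765, 0.012], [0.765, -0.644, -0.003], [0.005, 0.011, -1.0]]
force: [0.4, 0.1, 0.9]
grip_width: 0.0853
gripper_force: 0.0
```

Run:
```python
from h import *
np.set_printoptions(precision=4,suppress=True)
s=state();print(s["position"],s["orientation"][2],s["force"])
w=save("wrist","w2.png")
for r in regions_of("cream_insert","wrist"):
    ys,xs=np.nonzero(r["pixels"]);print(round(r["score"],2),np.round(r["box"]),w[r["pixels"]].mean(0),ray("wrist",xs.mean(),ys.mean(),.018))
```

```text
[ 0.489  -0.2558  0.0059] [ 0.0053  0.0111 -0.9999] [0.3805 0.1484 0.9366]
0.84 [256. 220. 370. 334.] [167.4986 141.1853  93.5235] [ 0.4857 -0.2505  0.018 ]
0.83 [ 90.  46. 236. 187.] [42.7809 98.2901 53.0268] [ 0.4867 -0.1661  0.018 ]
0.64 [108. 321. 136. 336.] [ 50.962   71.5886 119.6203] [ 0.4042 -0.2158  0.018 ]
```

View pics/w2.png

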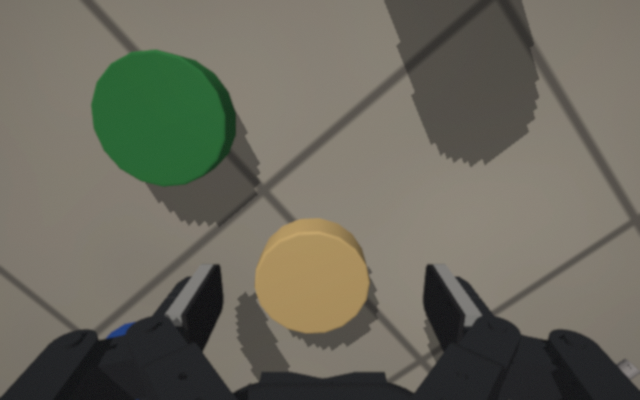

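The wrist view shows the cream disc's top face centred at about (312,283) and the mid-line between the fingers at about column 324. The finger gap is clear, so a shift of about 5 mm is needed.

Emit:
{"fn": "step_arm", "kwargs": {
  "plan": [-0.006,0.003,0,0.001,0.005,0,-0.006,0.003,-0.006,0,0,0,0,0,-0.006,0,0,0,0,0,0,0,0,0,0,0,0,0,0,0]
}}

```text
time_s: 3.2
position: [0.4834, -0.2528, -0.0002]
orientation: [[0.643, 0.765, -0.0], [0.765, -0.643, 0.0], [-0.0, -0.0, -1.0]]
force: [-0.1, -0.2, -1.0]
grip_width: 0.0851
gripper_force: 0.0
```

Emit:
{"fn": "step_arm", "kwargs": {
  "plan": [0,0,0,0,0,0,0,0,0,0,0,0,0,0,0,0,0,0,0,0,0,0,0,0,0,0,0,0,0,0],
  "jaw": -1
}}

```text
time_s: 3.7
position: [0.4844, -0.2532, 0.0007]
orientation: [[0.644, 0.765, 0.001], [0.765, -0.644, -0.001], [0.0, 0.001, -1.0]]
force: [-0.5, -0.3, 3.4]
grip_width: 0.048
gripper_force: 62.1
```

Emit:
{"fn": "step_arm", "kwargs": {
  "plan": [0,0,0.04,0,0,0,0,0,0.08,0,0,0,0,0,0.1,0,0,0,0,0,0.1,0,0,0,0,0,0.05,0,0,0]
}}

```text
time_s: 4.2
position: [0.4853, -0.2536, 0.1526]
orientation: [[0.643, 0.765, 0.005], [0.765, -0.643, -0.003], [0.001, 0.006, -1.0]]
force: [0.3, 0.3, 0.0]
grip_width: 0.0477
gripper_force: 61.9
```

Emit:
{"fn": "step_arm", "kwargs": {
  "plan": [0.03,0.09,0,0,0,0.04,0.03,0.11,0,0,0,0.04,0.03,0.11,0,0,0,0.04,0.03,0.11,0,0,0,0.04,0.03,0.11,0,0,0,0.04]
}}

```text
time_s: 4.7
position: [0.5432, -0.0394, 0.1487]
orientation: [[0.274, 0.962, -0.0], [0.962, -0.274, -0.001], [-0.001, 0.0, -1.0]]
force: [1.0, -0.8, 0.7]
grip_width: 0.0477
gripper_force: 61.8
```

Emit:
{"fn": "step_arm", "kwargs": {
  "plan": [0.03,0.11,0,0,0,0.04,0.03,0.11,0,0,0,0.04,0.03,0.11,0,0,0,0.04,0.03,0.11,0,0,0,0.04,0,0,0,0,0,0]
}}

```text
time_s: 5.2
position: [0.591, 0.1459, 0.1496]
orientation: [[-0.068, 0.998, 0.002], [0.998, 0.068, 0.008], [0.008, 0.002, -1.0]]
force: [-1.7, 0.5, -0.7]
grip_width: 0.0477
gripper_force: 61.9
```

Run:
```python
from h import *
np.set_printoptions(precision=4,suppress=True)
s=state();print(s["time_s"],s["position"],s["orientation"],s["force"],s["grip_width"],s["gripper_force"])
w=save("wrist","w3.png");c=np.array(get_calibration("wrist")["cam_to_world"]);print(c[:3])
for q in("cream_insert","cream_tray"):
  for r in regions_of(q,"wrist"):
    ys,xs=np.nonzero(r["pixels"]);print(q,round(r["score"],2),np.round(r["box"]),xs.mean(),ys.mean(),w[r["pixels"]].mean(0),ray("wrist",xs.mean(),ys.mean(),.043))
```

```text
5.2 [0.591  0.1459 0.1496] [[-0.0681  0.9977  0.0018]
 [ 0.9977  0.0681  0.0078]
 [ 0.0077  0.0023 -1.    ]] [-1.6676  0.4877 -0.6678] 0.04770982961480225 61.872639656066895
[[ 0.998   0.06    0.0183  0.5847]
 [ 0.0627 -0.953  -0.2963  0.2168]
 [-0.0004  0.2968 -0.9549  0.2912]]
cream_insert 0.59 [266. 219. 382. 339.] 322.3404044051273 279.1641993139556 [169.5572 142.9548  94.8592] [0.593  0.0704 0.043 ]
cream_tray 0.62 [313.  66. 432. 186.] 371.27870909905874 126.90452711788436 [108.6492  85.6211  59.4476] [0.6206 0.1901 0.043 ]
```

View pics/w3.png

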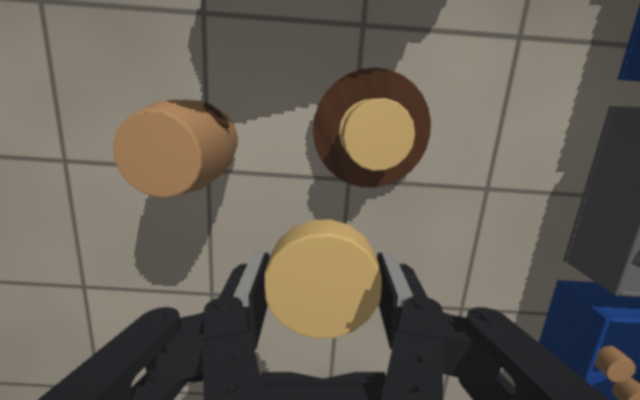

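The wrist view shows the insert held between the fingers, top face at about (323,285). The pile's top face is at about (379,134), 72 px across, on the dish at (372,127). The maple head at (175,150) is well clear.

Run:
```python
from h import *
np.set_printoptions(precision=4,suppress=True)
s=state();p=np.array(s["position"]);print(p)
k=get_calibration("wrist")
print("held",ray("wrist",323,285.5,p[2]+.018))
w=cv2.imread("pics/w3.png")
hsv=cv2.cvtColor(w,cv2.COLOR_BGR2HSV);m=((w[:,:,2]>150)&(w[:,:,2].astype(int)-w[:,:,0]>45)).astype(np.uint8)
m[:90]=0;m[180:]=0;m[:,:330]=0;m[:,425:]=0
n,l,st,c=cv2.connectedComponentsWithStats(m);i=1+st[1:,4].argmax();print(st[i],c[i])
d=2*np.sqrt(st[i,4]/np.pi);u,v=c[i]
T=np.array(k["cam_to_world"])
print("depth from size z:",(T[:3,:3]@(np.array([(u-k["cx"])/k["fx"],(v-k["cy"])/k["fy"],1])*.05*k["fx"]/d)+T[:3,3]))
for z in(.03,.043,.05):print(z,ray("wrist",u,v,z))
```

```text
[0.591  0.1348 0.1481]
held [0.5897 0.1363 0.1661]
[ 341   99   73   71 3966] [378.23   132.9309]
depth from size z: [0.6258 0.1862 0.0435]
0.03 [0.628  0.1849 0.03  ]
0.043 [0.6259 0.1862 0.043 ]
0.05 [0.6247 0.1869 0.05  ]
```

Run:
```python
from h import *
np.set_printoptions(precision=4,suppress=True)
s=state();p=np.array(s["position"]);print(p,np.array(s["orientation"])[:,2],s["qd"])
k=get_calibration("wrist");w=capture("wrist")[:,:,::-1];cv2.imwrite("pics/w4.png",w)
def blob(x0,y0,x1,y1,t):
    m=((w[:,:,2]>t)&(w[:,:,2].astype(int)-w[:,:,0]>45)).astype(np.uint8);q=np.zeros_like(m);q[y0:y1,x0:x1]=m[y0:y1,x0:x1]
    n,l,st,c=cv2.connectedComponentsWithStats(q);i=1+st[1:,4].argmax();return st[i],c[i]
st,c=blob(330,60,425,185,150);u,v=c;print(st,c)
d=2*np.sqrt(st[4]/np.pi);T=np.array(k["cam_to_world"])
print("by size",T[:3,:3]@(np.array([(u-k["cx"])/k["fx"],(v-k["cy"])/k["fy"],1])*.05*k["fx"]/d)+T[:3,3])
print("pile",ray("wrist",u,v,.043))
st,c=blob(240,200,400,350,100);print("held whole",st,c)
print(ray("wrist",st[0]+st[2]/2,(st[1]+13+st[1]+st[3])/2,p[2]+.018))
```

```text
[0.591  0.1348 0.1481] [-0.0009 -0.0012 -1.    ] [ 0.0281 -0.006   0.0358  0.0122  0.0027 -0.0026  0.0017]
[ 342   79   75   73 4166] [380.2986 114.8024]
by size [0.6256 0.1988 0.0457]
pile [0.6263 0.197  0.043 ]
held whole [  265   219   115   119 10522] [320.8496 278.1225]
[0.5897 0.1352 0.1661]
```

Emit:
{"fn": "step_arm", "kwargs": {
  "plan": [0.03,0.05,0,0,0,0,0.03,0.05,0,0,0,0,0.02,0.04,0,0,0,0,0.01,0.018,0,0,0,0,0,0,0,0,0,0]
}}

```text
time_s: 5.9
position: [0.6277, 0.1978, 0.148]
orientation: [[-0.054, 0.999, -0.0], [0.999, 0.054, -0.0], [-0.0, -0.0, -1.0]]
force: [-0.3, -0.3, 0.0]
grip_width: 0.0476
gripper_force: 61.9
```

Emit:
{"fn": "step_arm", "kwargs": {
  "plan": [0,0,-0.05,0,0,0,0,0,-0.07,0,0,0,0,0,-0.05,0,0,0,0,0,-0.03,0,0,0,0,0,0,0,0,0]
}}

```text
time_s: 6.4
position: [0.6258, 0.1956, 0.0657]
orientation: [[-0.053, 0.999, -0.005], [0.999, 0.053, -0.003], [-0.003, -0.005, -1.0]]
force: [-0.1, 0.2, -0.6]
grip_width: 0.0475
gripper_force: 61.9
```

Emit:
{"fn": "step_arm", "kwargs": {
  "plan": [0,0,0,0,0,0,0,0,0,0,0,0,0,0,0,0,0,0,0,0,0,0,0,0,0,0,0,0,0,0]
}}

```text
time_s: 6.9
position: [0.628, 0.1985, 0.0687]
orientation: [[-0.055, 0.998, 0.001], [0.998, 0.055, 0.0], [0.0, 0.001, -1.0]]
force: [-0.6, 1.0, -0.7]
grip_width: 0.0479
gripper_force: 61.9
```

Emit:
{"fn": "step_arm", "kwargs": {
  "plan": [-0.001,0,-0.01,0,0,0,0,0,-0.01,0,0,0,0,0,-0.01,0,0,0,0,0,-0.005,0,0,0,0,0,0,0,0,0]
}}

```text
time_s: 7.4
position: [0.6266, 0.1981, 0.0532]
orientation: [[-0.055, 0.998, -0.001], [0.998, 0.055, -0.0], [-0.0, -0.001, -1.0]]
force: [-0.2, -0.2, -0.1]
grip_width: 0.0478
gripper_force: 61.9
```

Emit:
{"fn": "step_arm", "kwargs": {
  "plan": [0,0,-0.0025,0,0,0,0,0,-0.0025,0,0,0,0,0,-0.0025,0,0,0,0,0,0,0,0,0,0,0,0,0,0,0]
}}

```text
time_s: 7.9
position: [0.6272, 0.1983, 0.0511]
orientation: [[-0.055, 0.998, 0.0], [0.998, 0.055, 0.0], [0.0, 0.0, -1.0]]
force: [0.8, -0.3, -1.0]
grip_width: 0.0481
gripper_force: 61.9
```

Emit:
{"fn": "step_arm", "kwargs": {
  "plan": [0,0,-0.0025,0,0,0,0,0,-0.0025,0,0,0,0,0,0,0,0,0,0,0,0,0,0,0,0,0,0,0,0,0]
}}

```text
time_s: 8.4
position: [0.6274, 0.1984, 0.0493]
orientation: [[-0.055, 0.998, 0.0], [0.998, 0.055, 0.0], [0.0, 0.0, -1.0]]
force: [-0.2, 0.2, 0.3]
grip_width: 0.0475
gripper_force: 61.9
```

Emit:
{"fn": "step_arm", "kwargs": {
  "plan": [0,0,-0.0025,0,0,0,0,0,-0.0015,0,0,0,0,0,0,0,0,0,0,0,0,0,0,0,0,0,0,0,0,0]
}}

```text
time_s: 8.9
position: [0.6274, 0.1984, 0.0478]
orientation: [[-0.055, 0.998, 0.0], [0.998, 0.055, 0.0], [0.0, 0.0, -1.0]]
force: [-0.7, 0.5, 4.3]
grip_width: 0.048
gripper_force: 62.0
```

Emit:
{"fn": "step_arm", "kwargs": {
  "plan": [0,0,-0.0025,0,0,0,0,0,-0.0015,0,0,0,0,0,0,0,0,0,0,0,0,0,0,0,0,0,0,0,0,0]
}}

```text
time_s: 9.4
position: [0.6275, 0.1985, 0.0466]
orientation: [[-0.055, 0.998, 0.001], [0.998, 0.055, 0.0], [0.0, 0.001, -1.0]]
force: [-2.2, 0.3, 6.5]
grip_width: 0.0479
gripper_force: 62.4
```

Contact is felt at about z = 0.049. I'll ease off slightly before letting go.

Emit:
{"fn": "step_arm", "kwargs": {
  "plan": [0,0,0.0025,0,0,0,0,0,0.0015,0,0,0,0,0,0,0,0,0,0,0,0,0,0,0,0,0,0,0,0,0]
}}

```text
time_s: 9.9
position: [0.6274, 0.1984, 0.0475]
orientation: [[-0.055, 0.998, 0.0], [0.998, 0.055, 0.0], [0.0, 0.0, -1.0]]
force: [0.6, -0.2, 4.4]
grip_width: 0.048
gripper_force: 62.4
```

```bash
python3 -c "
from h import *
for i in range(5):
  s=state();print(s['position'][2],s['force'])"
```

```text
0.047539166039175275 [ 0.61005054 -0.24869817  4.3900491 ]
0.047539166039175275 [ 0.61005054 -0.24869817  4.3900491 ]
0.047539166039175275 [ 0.61005054 -0.24869817  4.3900491 ]
0.047539166039175275 [ 0.61005054 -0.24869817  4.3900491 ]
0.047539166039175275 [ 0.61005054 -0.24869817  4.3900491 ]
```

Emit:
{"fn": "step_arm", "kwargs": {
  "plan": [0,0,0.002,0,0,0,0,0,0,0,0,0,0,0,0,0,0,0,0,0,0,0,0,0,0,0,0,0,0,0]
}}

```text
time_s: 10.4
position: [0.6273, 0.1983, 0.0482]
orientation: [[-0.055, 0.998, 0.0], [0.998, 0.055, 0.0], [0.0, 0.0, -1.0]]
force: [-0.1, 1.0, 3.4]
grip_width: 0.0478
gripper_force: 62.2
```

Emit:
{"fn": "step_arm", "kwargs": {
  "plan": [0,0,0,0,0,0,0,0,0,0,0,0,0,0,0,0,0,0,0,0,0,0,0,0,0,0,0,0,0,0],
  "jaw": 1
}}

```text
time_s: 10.9
position: [0.6269, 0.1982, 0.048]
orientation: [[-0.055, 0.998, -0.001], [0.998, 0.055, -0.0], [-0.0, -0.001, -1.0]]
force: [0.7, -0.3, -0.8]
grip_width: 0.0855
gripper_force: 0.0
```

Emit:
{"fn": "step_arm", "kwargs": {
  "plan": [0,0,0.02,0,0,0,0,0,0.06,0,0,0,0,0,0.1,0,0,0,0,0,0.1,0,0,0,0,-0.05,0.05,0,0,0]
}}

```text
time_s: 11.4
position: [0.6284, 0.1843, 0.186]
orientation: [[-0.061, 0.998, 0.007], [0.998, 0.061, 0.006], [0.006, 0.007, -1.0]]
force: [0.6, 0.8, 0.8]
grip_width: 0.0853
gripper_force: 0.0
```

Emit:
{"fn": "step_arm", "kwargs": {
  "plan": [0,-0.1,0,0,0,0,0,-0.1,0,0,0,0,0,-0.05,0,0,0,0,0,0,0,0,0,0,0,0,0,0,0,0]
}}

```text
time_s: 11.9
position: [0.6273, 0.0785, 0.1809]
orientation: [[-0.054, 0.999, 0.001], [0.999, 0.054, 0.001], [0.001, 0.001, -1.0]]
force: [-0.5, 1.0, 0.0]
grip_width: 0.0853
gripper_force: 0.0
```

Run:
```python
from h import *
s=state();print(s["time_s"],s["position"],s["force"],s["grip_width"])
w=save("wrist","w5.png");t=save("top","t5.png");q=save("scene","s5.png")
a=cv2.resize(t[135:225,195:335],None,fx=4,fy=4);b=cv2.resize(w,(560,350))[:230]
cv2.imwrite("pics/fin.png",cv2.cvtColor(np.vstack([a,b]),cv2.COLOR_RGB2BGR))
```

```text
11.9 [0.62728707 0.07848321 0.18088427] [-0.49732335  1.01236112  0.03318731] 0.08529298562947833
```

View pics/fin.png

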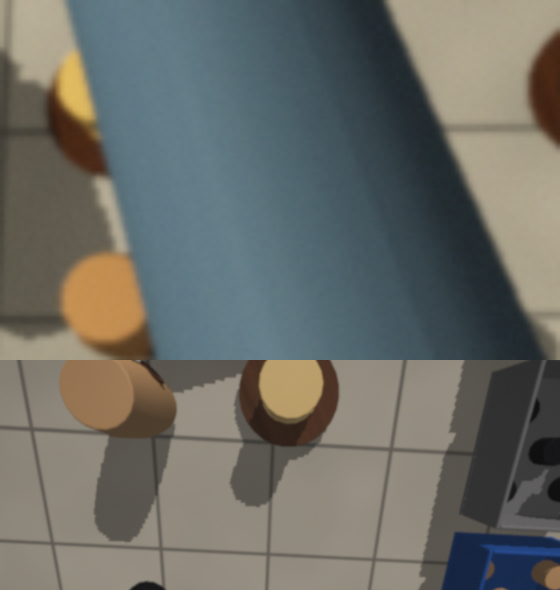

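The arm hides the pile in the top view, and the wrist view cuts it off at (290,385). I'll take one clearer crop from the scene camera.

Run:
```python
from h import *
s=cv2.imread("pics/s5.png");w=cv2.imread("pics/w5.png")
cv2.imwrite("pics/fin2.png",np.hstack([cv2.resize(s[215:295,395:485],(450,400),interpolation=2),cv2.resize(w[:110,255:400],(348,264),interpolation=2).__class__((400,348,3),np.uint8)]) if 0 else cv2.resize(s[215:295,395:485],(540,480),interpolation=2))
```

```text
(no output)
```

View pics/fin2.png

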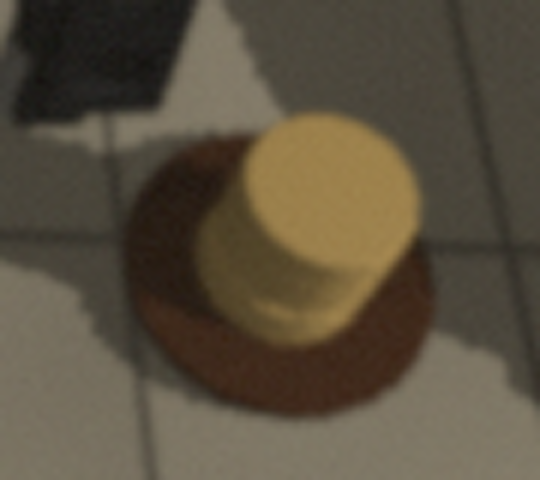

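The scene crop shows the insert flat and flush on the pile, with its top face at about (333,192) in the crop and straight sides down to the dish. The gripper is clear of it.

```bash
python3 -c "
from plant import sign_off
print(sign_off())"
```

```text
the job is handed in; nothing more can be done
None
```

The cream insert is flat and centred on top of the cream pile: I lowered it until it touched (peak about 6.5 N), eased off, then let go, and I handed the job in at about 12 s; the black insert and maple head were not touched.

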